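Gauge two module plates and slot the good one

ROBOT

A 7-joint arm with a two-finger parallel gripper is mounted at the origin on a cart in front of the work surface, level with it; the furniture and walls round the work are solid. World frame = base frame: x ahead of the robot, y to its left, z up, the work surface at z = 0. Lengths are in m, angles in rad, forces in N, time in s.
With the tool pointing down it reaches from about 0.4 to 0.85 m from the base axis. Payload 4.5 kg.
Tool frame: the origin (TCP) lies at the very end of the fingers, on their centre line; the grasp point (between the pads) lies 19 mm behind it; z points along the fingers, y is the line along which they close (so a half turn about z gives the same grasp; the last joint's range is limited). The gripper opens to 88 mm and grips with 3 to 60 N. Pads are 18 mm wide; open, the fingers measure 123 mm over their backs; the gripper's body (75 mm by 187 mm) begins 45 mm behind the grasp point.
Start: joints at [-1.102, 0.689, -0.195, 1.565, 0.157, 0.902, -0.215], TCP at [0.263, 0.567, 0.208] pointing down, gripper open.
Joint ranges: [-3.01, 3.01], [-0.46, 2.08], [-1.47, 1.51], [0.13, 2.56], [-1, 4.14], [0.04, 2.09], [-2.66, 2.66]. Speed limits (rad/s): [2.57, 2.57, 3.14, 3.14, 3.14, 3.14, 3.14].

INTERFACE

Orientations are given as a unit quaternion [x, y, z, w].
In Python, from plant import r, optics gives the robot as it stands.
- The arm moves only by the tool servo_tool, never from a script. Its arguments are lists of equal length, an entry for each row: "translation": the shift along the tool's x, y, z in m, a list of three; "turn": the turn, a rotation vector about the tool's x, y, z in rad, a list of three. In form: {"translation": [[dx, dy, dz], ...], "turn": [[rx, ry, rz], ...]}. A call has 1 to 10 rows; each row shifts and turns the commanded pose from where the row before left it, along the tool's axes as they then stand; what a row does not reach is not made up. A row lasts 1/8 s, in which the tool goes at most 62.5 mm and 10.7 degrees, less where a joint would pass 70% of its speed; a pose out of reach is approached as far as the arm can. A call is refused whole if a number of a shift passes 0.0625 or a number of a turn 0.188, either way. A call with a gripper value outside its range is refused whole. "grip" is the opening, from 0 (shut) to 1 (fully open), set as the call begins (left out, the last holds). The fingers move at their own pace and stop on an object; "grip_force" is the grip in N (left out, the last holds). Time passes only in rows, so rows that do not move let the fingers close. It gives the time, the measured TCP pose, the force, the opening and the grip force at its end, in the units of the state.
- r.get_state(): the state, without advancing time (a new reading comes with each control period).
- optics.snapshot(name): name is "side" or "top" or "wrist"; returns a dict with "img" (420x560x3 uint8, red, green, blue), "z_map" (420x560 float32, m along the optical axis (not along the pixel's ray), 0 where there is no reading), "mtx" (3x3 intrinsics, pixels), "R" (3x3) and "t" (3): a world point X has camera coordinates R X + t. Camera axes: x right, y down, z forward; pixel columns grow to the right and rows downward; lengths in m; the calibration is good to about 2 mm. A picture is of the moment at which its call begins.
- r.finish_job(): hands the job in; it is judged then, once.
The state is a dict: "clock": time; "q": joint angles; "qd": joint speeds; "joint_torque": joint torques, N m; "tool_pos": TCP position; "eef_rot": TCP orientation; "contact_force": force on the tool from outside, world axes, zero at the start; "moment": the same for the moment, N m; "opening": opening from 0.0 (shut) to 1.0 (fully open); "finger_force": force on a finger pad.
Only numpy, scipy, OpenCV 4.12 (cv2) and the standard library are available. Lean on these libraries where they do the work, as an engineer would, in place of code of your own. Each camera call takes 0.05 s, during which the arm holds its last target. There are 200 camera calls.

TASK

Take the plug gauge from its stand and try it in the bores of the two aluminium plates on the inspection stand to find the one it goes right through. Stand the gauge back in its stand, slide the plate that passed fully home into the slot of the grey chassis, and let go. Leave the plate that fails lying on the inspection stand, never force the gauge, and do not disturb the other things on the bench.

Things in the scene. Friction and masses are not known exactly. Their poses are not given: they have to be found in the camera images.
- gauge: Steel plug gauge, 118 mm tall, 0.18 kg, upright. Origin: centre of the pin's lower end face, z up its axis. z 0 to 40 mm: pin, 24 mm diameter, 1 mm chamfer at the tip; 40 to 48: collar, 40 mm diameter; 48 to 118: dark round handle, 22 mm diameter. Starts hanging in gauge_stand, the collar resting on its top.
- gauge_stand: Fixed black block 64 x 64 mm, 50 mm tall, on a thin 84 mm square foot. Origin: centre of its underside on the worktop. In the middle of its top a 30 mm hole, 46 mm deep, with a 2 mm chamfer. With the gauge back in it, the gauge's origin is 10 mm above this origin.
- stand: Fixed inspection stand: base plate 150 (x) x 230 (y) x 6 mm, origin centre of its underside on the worktop. Two places, at y = +60 and -60 mm, each a pair of rails along x, 140 mm long, 10 mm wide, 23 mm either side of the place's middle, tops 30 mm above the worktop. Under a bore 24 mm are free down to the base plate.
- plate_1: Flat aluminium plate 140 (x) x 64 (y) x 12 (z) mm, 0.25 kg, one round bore through its middle. Origin: centre of the underside, on the bore axis. Starts flat on either pair of the stand's rails, x roughly along them, underside 30 mm up. One of the two plates has a 26.4 mm bore (passes the gauge), the other 21 mm (stops it at the mouth); else alike. Either end may enter the slot first.
- plate_2: Flat aluminium plate 140 (x) x 64 (y) x 12 (z) mm, 0.25 kg, one round bore through its middle. Origin: centre of the underside, on the bore axis. Starts flat on either pair of the stand's rails, x roughly along them, underside 30 mm up. One of the two plates has a 26.4 mm bore (passes the gauge), the other 21 mm (stops it at the mouth); else alike. Either end may enter the slot first.
- plate_1_bore (a point): Centre of the upper mouth of the bore of plate_1, 12 mm above the plate's origin.
- plate_2_bore (a point): Centre of the upper mouth of the bore of plate_2, 12 mm above the plate's origin.
- chassis: Fixed grey block 88 (x) x 96 (y) x 45 mm; origin under its middle on the worktop. Slot open to -x, running along +x: 67 mm wide, 15 high, floor 24 mm up, mouth at x = -40, back stop at x = +40 mm. Flared cheeks beside the mouth (77 mm apart in front) and a flared lip above it reach to x = -52. A tongue 40 mm wide, its top 24 mm up, reaches from the mouth to x = -88.
- slot_mouth (a point): Middle of the slot's mouth at floor level, in the chassis frame (-40, 0, 24) mm; axes as the chassis.
- slot_home (a point): Where a plate's origin lies when it is fully home against the back stop: in the chassis frame (-30, 0, 24) mm; axes as the chassis. 60 mm of the plate's length then still stands out of the mouth.
- solder_reel: Bystander: reel of solder wire, 54 mm across, 40 mm tall, standing on the worktop; origin centre of its underside.
- flux_bottle: Bystander: orange bottle with black cap, 38 mm across, 83 mm tall, upright; origin centre of its underside.
- alu_case: Bystander: small closed aluminium housing 54 x 87 x 30 mm, lying flat; origin centre of its underside.

How it is judged:
By the outcome, as a careful person would: the job done as asked, in the order asked, and still so for the second after the job is handed in, with the robot touching nothing.
It also fails if it takes over 72 s, if anything falls off the work surface, if the arm or the gripper's body presses on something with over 40 N, if the wrist force passes 120 N, or if a joint passes its speed limit or range.

## Working session

There is one attempt and no reset: what is moved stays moved. The work goes in short steps, Python scripts to look and compute and a tool call to move; the robot and the scene stay as the last step left them, time stands still between calls to the robot, and variables do not carry over. Pictures are saved under pics/ and viewed, at most 10 in all, crops included, and the job is handed in when it is done.

Besides the shell and the picture viewer there is one more tool, called after "Request:" as name(argument=value, ...) on one line, values as JSON. servo_tool: Moves the arm, as the interface text tells. Its arguments: {"type":"object","properties":{"translation":{"type":"array"},"turn":{"type":"array"},"grip":{"type":"number"},"grip_force":{"type":"number"}},"required":["translation","turn"]}

```bash
mkdir -p pics; ls; python3 - <<'E'
from plant import r, optics
import cv2,numpy as np
s=r.get_state(); print(s)
for n in("top","side"):
    d=optics.snapshot(n); cv2.imwrite(f"pics/{n}0.png",d["img"][:,:,::-1]); np.savez(f"pics/{n}0.npz",**d)
    print(n,d["mtx"],d["R"],d["t"])
E
```

```text
pics
{'clock': 0.0, 'q': array([-1.10221792,  0.68999249, -0.19451273,  1.56634562,  0.15731851,
        0.90248803, -0.21508596]), 'qd': array([ 1.79616348e-03,  1.29328372e-03,  1.18001174e-03,  1.45671338e-03,
       -5.03551490e-05,  1.97565639e-04,  8.65951970e-04]), 'joint_torque': array([ 5.86418969e-05, -5.27566767e+01, -1.26697853e+00, -1.53431368e+01,
       -5.26904664e-02,  6.51026436e-03,  1.57522659e-04]), 'tool_pos': array([0.26301951, 0.56620278, 0.20710432]), 'eef_rot': array([ 2.15627626e-01,  9.76475233e-01, -9.11216929e-04, -1.26239806e-04]), 'contact_force': array([ 0.95472725, -0.361494  ,  0.56679388]), 'moment': array([ 0.03093718, -0.01671865,  0.03916091]), 'finger_force': 0.0, 'opening': 1.0031883469328193}
top [[396.2426999    0.         278.28541165]
 [  0.         396.2426999  210.48399578]
 [  0.           0.           1.        ]] [[ 0.02318234 -0.99969235  0.00881939]
 [-0.98878248 -0.02422958 -0.14738432]
 [ 0.14755267 -0.00530374 -0.98903998]] [0.01970017 0.50305988 1.43848553]
side [[447.16713269   0.         282.9544185 ]
 [  0.         447.16713269 209.13344606]
 [  0.           0.           1.        ]] [[ 0.8198955  -0.57249773 -0.00421013]
 [-0.21338894 -0.29876192 -0.93016476]
 [ 0.53125939  0.76353629 -0.36711823]] [-0.39709301  0.1925792   1.07762708]
```

View pics/top0.png

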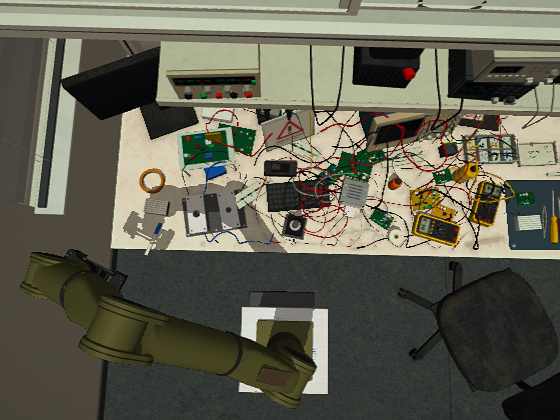

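View pics/side0.png

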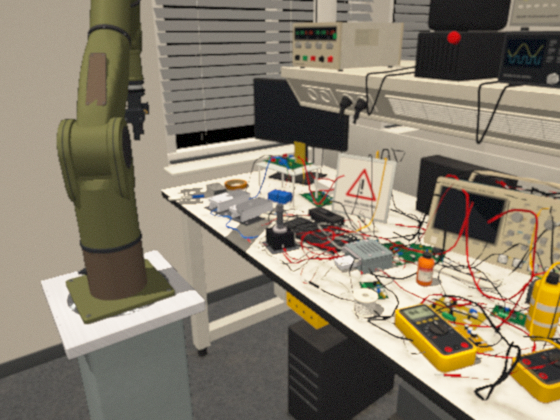

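Top view: the two plates lie at about (200,215) and (230,208), the gauge in its stand at (293,226), the chassis at about (354,193), the flux bottle at (396,183) and the reel at (397,237). I'll zoom in.

```bash
cat > h.py <<'E'
import numpy as np
def load(n): return dict(np.load(f"pics/{n}.npz"))
def world(d):
    v,u=np.mgrid[:420,:560]; K=d["mtx"]; z=d["z_map"]
    P=np.stack([(u-K[0,2])/K[0,0]*z,(v-K[1,2])/K[1,1]*z,z],-1)
    return (P-d["t"])@d["R"]
def proj(d,X):
    c=d["R"]@np.asarray(X)+d["t"]; p=d["mtx"]@c; return p[:2]/p[2]
E
python3 - <<'E'
from h import *; import cv2
d=load("top0"); W=world(d)
im=d["img"][160:260,130:430,::-1]
im=cv2.resize(im,None,fx=2.6,fy=2.6,interpolation=cv2.INTER_CUBIC)
h=np.clip((W[160:260,130:430,2]+0.01)/0.13*255,0,255).astype(np.uint8)
h=cv2.applyColorMap(cv2.resize(h,None,fx=2.6,fy=2.6,interpolation=0),cv2.COLORMAP_JET)
cv2.imwrite("pics/c1.png",np.vstack([im,h]))
for u,v in[(200,215),(215,205),(230,208),(293,226),(354,193),(396,183),(397,237),(155,207)]: print(u,v,W[v,u].round(4))
E
```

```text
200 215 [0.4779 0.3211 0.0406]
215 205 [0.5218 0.2723 0.0092]
230 208 [0.5115 0.2149 0.01  ]
293 226 [ 0.4411 -0.0223  0.0792]
354 193 [ 0.5749 -0.2501  0.0418]
396 183 [ 0.6074 -0.3954  0.0843]
397 237 [ 0.4152 -0.4132  0.0249]
155 207 [0.5059 0.4935 0.0269]
```

View pics/c1.png

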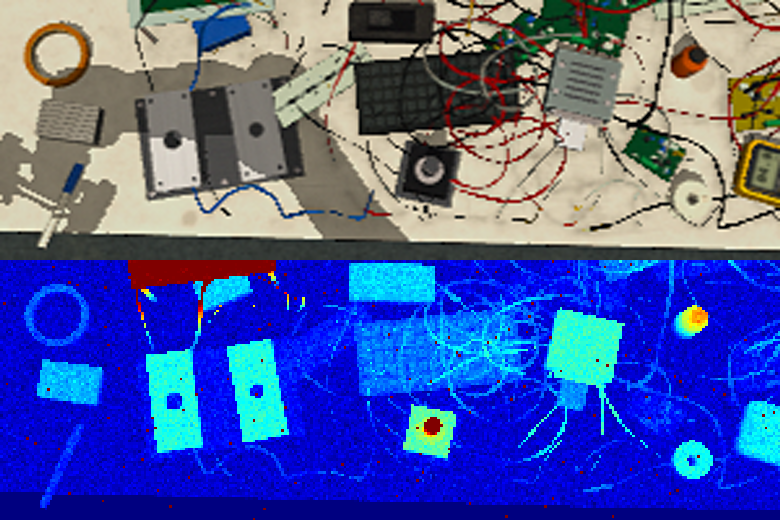

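The crop shows both plates with long axes roughly along world x, the chassis at crop (580,80) with its tongue towards the robot, and the left plate's bore looking larger. Next, fit the rough poses.

```bash
cat >> h.py <<'E'
import cv2
from scipy.spatial.transform import Rotation as Ro
def rect(W,x,y,z):
    m=(W[...,0]>x[0])&(W[...,0]<x[1])&(W[...,1]>y[0])&(W[...,1]<y[1])&(W[...,2]>z[0])&(W[...,2]<z[1])
    m=cv2.morphologyEx(m.astype(np.uint8),cv2.MORPH_OPEN,np.ones((3,3)))>0
    P=W[m]; c,s,a=cv2.minAreaRect((P[:,:2]*1000).astype(np.float32)); return np.round(c,1),np.round(s,1),round(a,2),round(P[:,2].mean(),4),len(P)
def go(r,p,a,ang_rows=None):
    """tool-frame delta to world TCP pos p, tool x at heading a deg, tool z down"""
    s=r.get_state(); R0=Ro.from_quat(s["eef_rot"]); a=np.deg2rad(a)
    R1=Ro.from_matrix(np.array([[np.cos(a),np.sin(a),0],[np.sin(a),-np.cos(a),0],[0,0,-1]]).astype(float))
    d=R0.inv().apply(np.array(p)-s["tool_pos"]); w=(R0.inv()*R1).as_rotvec()
    print("t",s["clock"],"pos",s["tool_pos"].round(4),"d",d.round(4),"turn",w.round(4),"F",s["contact_force"].round(1),"open",round(s["opening"],3),"ff",s["finger_force"]); return d,w
E
python3 - <<'E'
from h import *; from plant import r
W=world(load("top0"))
print(rect(W,(.38,.6),(.285,.4),(.034,.05)))
print(rect(W,(.38,.6),(.15,.285),(.034,.05)))
print("gs",rect(W,(.38,.5),(-.1,.05),(.04,.053)))
print("ga",rect(W,(.38,.5),(-.1,.05),(.09,.135)))
print("ch",rect(W,(.48,.65),(-.35,-.18),(.038,.05)))
go(r,(.45,.27,.28),180)
d=load("side0");W=world(d)
print("ga side",rect(W,(.38,.5),(-.1,.05),(.07,.135)))
E
```

```text
(array([483.9, 335.8]), array([140.4,  64.9]), 9.7, np.float64(0.0421), 596)
(array([501. , 217.8]), array([141.4,  64. ]), 12.74, np.float64(0.0422), 598)
gs (array([446.2, -26.8]), array([64.2, 57.1]), 71.69, np.float64(0.0491), 60)
ga (array([446.6, -28.8]), array([20.1, 17.8]), 2.53, np.float64(0.126), 36)
ch (array([ 572.6, -249.4]), array([96.9, 98.7]), 79.26, np.float64(0.0447), 516)
t 0.1 pos [0.2631 0.5663 0.2072] d [-0.2943 -0.1901 -0.0724] turn [-1.600e-03 -2.000e-04 -4.347e-01] F [-0.5 -0.2 -0. ] open 1.001 ff 0.0
ga side (array([447.7, -31.5]), array([24. , 19.8]), 54.99, np.float64(0.1023), 150)
```

Request:
servo_tool(translation=[[0, 0, -0.02], [0, 0, -0.02], [0, 0, -0.03], [-0.03, -0.05, 0], [-0.03, -0.05, 0], [-0.03, -0.05, 0], [-0.03, -0.05, 0], [-0.03, -0.05, 0], [-0.037, -0.046, 0], [0, 0, 0]], turn=[[0, 0, -0.145], [0, 0, -0.145], [0, 0, -0.145], [0, 0, 0], [0, 0, 0], [0, 0, 0], [0, 0, 0], [0, 0, 0], [0, 0, 0], [0, 0, 0]])

```text
clock: 1.35
tool_pos: [0.4537, 0.265, 0.2773]
eef_rot: [0.005, 1.0, -0.002, 0.0]
contact_force: [-0.3, 0.6, 0.1]
opening: 1.002
finger_force: 0.0
```

```bash
python3 - <<'E'
from h import *; from plant import r,optics
go(r,(.4466,-.029,.20),180)
d=optics.snapshot("wrist"); np.savez("pics/w1.npz",**d); cv2.imwrite("pics/w1.png",d["img"][:,:,::-1]); W=world(d)
C=-d["R"].T@d["t"]; print("cam",C.round(3))
print(rect(W,(.38,.6),(.285,.42),(.034,.05)))
print(rect(W,(.38,.6),(.15,.285),(.034,.05)))
E
```

```text
t 1.35 pos [0.4537 0.265  0.2773] d [ 0.0041 -0.2938  0.0784] turn [-0.0037  0.0008 -0.0104] F [-0.3  0.6  0.1] open 1.002 ff 0.0
cam [0.383 0.267 0.454]
(array([499.9, 337.9]), array([176.1,  78.5]), 3.18, np.float64(0.0424), 5643)
(array([503.1, 219.3]), array([140.6,  64.5]), 12.9, np.float64(0.0424), 5517)
```

View pics/w1.png

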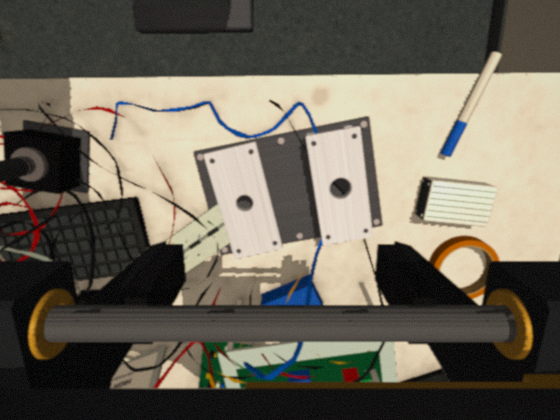

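Wrist view: the bores are at (341,188) (left plate, visibly larger) and (245,203) (right plate), and the gauge is at (28,165). I'll measure them.

```bash
cat >> h.py <<'E'
def ray(d,uv,z):
    K=d["mtx"]; u=np.atleast_2d(uv); v=np.c_[(u-K[:2,2])/[K[0,0],K[1,1]],np.ones(len(u))]@d["R"]; C=-d["R"].T@d["t"]
    return C+v*((z-C[2])/v[:,2:])
def bore(d,u,v,z=.042,w=16,th=90):
    g=cv2.cvtColor(d["img"],cv2.COLOR_RGB2GRAY)[v-w:v+w+1,u-w:u+w+1]; g=cv2.resize(g,None,fx=8,fy=8,interpolation=cv2.INTER_CUBIC)
    cs,_=cv2.findContours((g<th).astype(np.uint8),cv2.RETR_EXTERNAL,cv2.CHAIN_APPROX_NONE)
    c=max(cs,key=cv2.contourArea)[:,0]; uv=(c+.5)/8-.5+[u-w,v-w]
    P=ray(d,uv,z)[:,:2]*1000; o,R=cv2.minEnclosingCircle(P.astype(np.float32)); A=cv2.fitEllipse(P.astype(np.float32)); return np.round(A[0],1),np.round(A[1],1),np.round(o,1),round(2*R,1)
E
python3 - <<'E'
from h import *
d=load("w1"); W=world(d)
for th in(70,90,120):
    print(bore(d,341,188,th=th)); print(bore(d,245,203,th=th))
m=(W[...,2]>.034)&(W[...,2]<.05)&(W[...,1]>.28)&(W[...,1]<.4)
n,l,st,ce=cv2.connectedComponentsWithStats(cv2.morphologyEx(m.astype(np.uint8),cv2.MORPH_OPEN,np.ones((3,3))))
i=1+np.argmax(st[1:,4]); P=W[l==i]; print(cv2.minAreaRect((P[:,:2]*1000).astype(np.float32)))
print("ga",rect(W,(.38,.5),(-.1,.05),(.115,.135)), W[165,28])
E
```

```text
(array([482.3, 339.3]), array([17. , 22.7]), array([483.2, 337.9]), 22.2)
(array([499.5, 220.6]), array([11.5, 17.4]), array([501.5, 220. ]), 17.7)
(array([483.7, 337.9]), array([22.2, 23.4]), array([484.1, 337.9]), 23.7)
(array([501.2, 220.1]), array([15.8, 18.4]), array([501.5, 220.1]), 18.8)
(array([484.2, 337.9]), array([24.2, 24.9]), array([484.2, 337.8]), 25.3)
(array([502. , 219.9]), array([18.5, 19.7]), array([501.8, 219.9]), 20.0)
((485.10003662109375, 337.4786682128906), (140.64321899414062, 64.1508560180664), 9.801464080810547)
ga (array([0., 0.]), array([0., 0.]), 0.0, np.float64(nan), 0) [ 0.44846418 -0.0184267   0.06957113]h.py:14: RuntimeWarning: Mean of empty slice.
  P=W[m]; c,s,a=cv2.minAreaRect((P[:,:2]*1000).astype(np.float32)); return np.round(c,1),np.round(s,1),round(a,2),round(P[:,2].mean(),4),len(P)
  ret = ret.dtype.type(ret / rcount)
```

Request:
servo_tool(translation=[[0.009, -0.049, -0.004], [0.009, -0.049, -0.004], [0.009, -0.049, -0.004], [0.009, -0.049, -0.004], [0.009, -0.049, -0.004], [0.009, -0.049, -0.004], [0, 0, 0]], turn=[[-0.004, 0, -0.01], [0, 0, 0], [0, 0, 0], [0, 0, 0], [0, 0, 0], [0, 0, 0], [0, 0, 0]])

```text
clock: 2.28
tool_pos: [0.3979, -0.0257, 0.3009]
eef_rot: [-0.003, 1.0, 0.001, -0.0]
contact_force: [0.9, 0.3, -0.1]
opening: 0.998
finger_force: 0.0
```

```bash
python3 - <<'E'
from h import *; from plant import r,optics
go(r,(.4466,-.029,.20),180)
d=optics.snapshot("wrist"); np.savez("pics/w2.npz",**d); cv2.imwrite("pics/w2.png",d["img"][:,:,::-1]); W=world(d)
for z in((.115,.135),(.054,.062),(.045,.053)): print(rect(W,(.38,.5),(-.1,.05),z))
print(proj(d,(.4466,-.029,.128)))
E
```

```text
t 2.275 pos [ 0.3979 -0.0257  0.3009] d [-0.0488 -0.0038  0.1009] turn [ 0.003  -0.0007  0.0054] F [ 0.9  0.3 -0.1] open 0.998 ff 0.0
(array([448.6, -28.5]), array([21.6, 21.1]), 46.01, np.float64(0.1268), 377)
(array([445.4, -28.9]), array([38.2, 30.9]), 87.33, np.float64(0.0584), 382)
(array([449.4, -28.6]), array([64.1, 64.6]), 79.53, np.float64(0.0504), 1493)
[275.68118064 218.80001035]
```

View pics/w2.png

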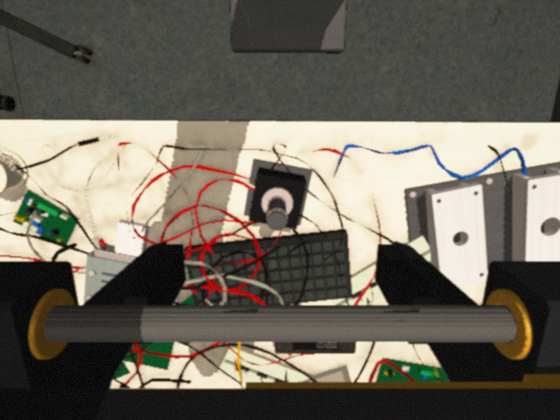

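The wrist view shows the gauge's handle top at (276,219), between the open fingers. I'll descend and grip.

Request:
servo_tool(translation=[[-0.017, -0.001, 0.01], [-0.017, -0.001, 0.03], [-0.017, -0.001, 0.04], [0, 0, 0.04], [0, 0, 0.04], [0, 0, 0.03], [0, 0, 0.026], [0, 0, 0], [0, 0, 0]], turn=[[0.003, 0, 0.005], [0, 0, 0], [0, 0, 0], [0, 0, 0], [0, 0, 0], [0, 0, 0], [0, 0, 0], [0, 0, 0], [0, 0, 0]])

```text
clock: 3.45
tool_pos: [0.4505, -0.0243, 0.0855]
eef_rot: [-0.004, 1.0, 0.001, 0.0]
contact_force: [0.3, -0.1, -0.4]
opening: 0.999
finger_force: 0.0
```

```bash
python3 - <<'E'
from h import *; from plant import r,optics
go(r,(.4488,-.0285,.085),180)
E
```

```text
t 3.45 pos [ 0.4505 -0.0243  0.0855] d [ 0.0017 -0.0041  0.0004] turn [0.002  0.0009 0.0075] F [ 0.3 -0.1 -0.4] open 0.999 ff 0.0
```

Request:
servo_tool(translation=[[0.001, -0.004, 0], [0, 0, 0], [0, 0, 0]], turn=[[0.002, 0, 0.007], [0, 0, 0], [0, 0, 0]])

```text
clock: 3.82
tool_pos: [0.4492, -0.0302, 0.0854]
eef_rot: [0.001, 1.0, -0.0, 0.001]
contact_force: [-0.2, 0.9, 0.1]
opening: 1.0
finger_force: 0.0
```

Request:
servo_tool(translation=[[0, 0, 0], [0, 0, 0], [0, 0, 0], [0, 0, 0], [0, 0, 0], [0, 0, 0]], turn=[[0, 0, 0], [0, 0, 0], [0, 0, 0], [0, 0, 0], [0, 0, 0], [0, 0, 0]], grip=0.0, grip_force=40)

```text
clock: 4.58
tool_pos: [0.4489, -0.03, 0.0849]
eef_rot: [0.001, 1.0, -0.0, -0.0]
contact_force: [0.1, 0.8, -0.6]
opening: 0.343
finger_force: 0.0
```

```bash
python3 - <<'E'
from h import *; from plant import r,optics
go(r,(.4488,-.0285,.13),180); print(r.get_state()["qd"])
E
```

```text
t 4.575 pos [ 0.4489 -0.03    0.0849] d [ 0.0001  0.0014 -0.0451] turn [-0.0009 -0.     -0.0017] F [ 0.1  0.8 -0.6] open 0.343 ff 0.0
[ 0.00142553 -0.0021074  -0.00082925 -0.00127027 -0.00097045 -0.000529
  0.00106925]
```

Request:
servo_tool(translation=[[0, 0, 0], [0, 0, 0], [0, 0, 0], [0, 0, -0.01], [0, 0, -0.02], [0, 0, -0.03], [0, 0, 0], [0, 0, 0]], turn=[[0, 0, 0], [0, 0, 0], [0, 0, 0], [0, 0, 0], [0, 0, 0], [0, 0, 0], [0, 0, 0], [0, 0, 0]])

```text
clock: 5.58
tool_pos: [0.4484, -0.0302, 0.1447]
eef_rot: [0.001, 1.0, -0.001, -0.0]
contact_force: [-0.7, 0.7, -2.3]
opening: 0.236
finger_force: 40.0
```

```bash
python3 - <<'E'
from h import *; from plant import r,optics
go(r,(.502,.2198,.145),180)
d=optics.snapshot("wrist"); np.savez("pics/w3.npz",**d); cv2.imwrite("pics/w3.png",d["img"][:,:,::-1])
s=r.get_state(); print(s["tool_pos"], proj(d,s["tool_pos"]+[0,0,-.075]))
E
```

```text
t 5.575 pos [ 0.4484 -0.0302  0.1447] d [-0.053   0.2502 -0.0007] turn [-0.0012 -0.0006 -0.0021] F [-0.7  0.7 -2.3] open 0.236 ff 39.98263657093048
[ 0.44821682 -0.03014752  0.14433279] [279.59763853 199.0729604 ]
```

View pics/w3.png

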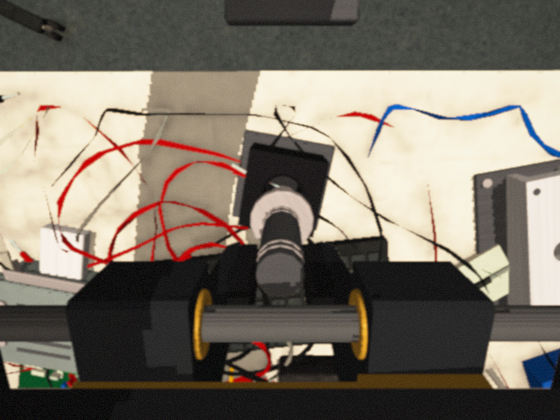

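The gauge hangs centred in the fingers, with its collar at (281,215). I'll fit the gauge axis in the same camera, so the camera's bias cancels against the bore measurement.

```bash
cat >> h.py <<'E'
from scipy.optimize import least_squares
def collar(d,tcp,zt):
    """outer edge of collar top at height zt: contour of depth points on it, circle R=20 fit"""
    W=world(d); q=np.hypot(W[...,0]-tcp[0],W[...,1]-tcp[1])
    m=((abs(W[...,2]-zt)<.005)&(q<.026)).astype(np.uint8)
    v,u=np.nonzero(m); P=ray(d,np.c_[u,v],zt)[:,:2]-tcp[:2]
    c=P.mean(0)
    # outermost in angular bins seen from tcp
    a=np.round(np.arctan2(P[:,1],P[:,0])/.15); E=np.array([P[a==k][np.argmax(np.hypot(*P[a==k].T))] for k in np.unique(a) if (a==k).sum()>3])
    E=E[np.hypot(*E.T)>.016]
    f=least_squares(lambda p:np.hypot(E[:,0]-p[0],E[:,1]-p[1])-p[2],[0,0,.02],loss="soft_l1",f_scale=.001)
    return (f.x*1000).round(2),len(E),len(P),(np.sqrt(2*f.cost/len(E))*1000).round(2)
E
python3 - <<'E'
from h import *
d=load("w3"); W=world(d); t=np.array([.4483,-.0301,.1446])
q=np.hypot(W[...,0]-t[0],W[...,1]-t[1]); print(np.histogram(W[...,2][q<.024],bins=np.arange(.04,.2,.006)))
for z in(.114,.116,.118,.120): print(z,collar(d,t,z))
E
```

```text
(array([   0,  997,   16,    0,    0,   25,   16,    0,    0,    0,    0,
          4,  508, 1146,  103,  143,  116,  132,  140,  165,  170,  185,
        307,  570, 2251,  527]), array([0.04 , 0.046, 0.052, 0.058, 0.064, 0.07 , 0.076, 0.082, 0.088,
       0.094, 0.1  , 0.106, 0.112, 0.118, 0.124, 0.13 , 0.136, 0.142,
       0.148, 0.154, 0.16 , 0.166, 0.172, 0.178, 0.184, 0.19 , 0.196]))
0.114 (array([ 0.89,  0.92, 20.14]), 34, 1338, np.float64(0.28))
0.116 (array([ 0.22,  0.91, 19.95]), 34, 1608, np.float64(0.27))
0.118 (array([-0.36,  0.92, 19.76]), 34, 1613, np.float64(0.24))
0.12 (array([-0.69,  0.91, 19.45]), 32, 1627, np.float64(0.17))
```

Request:
servo_tool(translation=[[-0.01, 0.03, 0], [-0.016, 0.044, 0], [-0.017, 0.045, 0], [-0.017, 0.045, 0], [-0.017, 0.045, 0], [-0.017, 0.04, 0], [0, 0, 0], [0, 0, 0]], turn=[[0, 0, -0.002], [0, 0, 0], [0, 0, 0], [0, 0, 0], [0, 0, 0], [0, 0, 0], [0, 0, 0], [0, 0, 0]])

```text
clock: 6.62
tool_pos: [0.5418, 0.2177, 0.1433]
eef_rot: [-0.0, 1.0, -0.002, -0.001]
contact_force: [-0.4, -0.4, -2.3]
opening: 0.234
finger_force: 40.0
```

```bash
python3 - <<'E'
from h import *; from plant import r,optics
go(r,(.5023,.2189,.145),180)
d=optics.snapshot("wrist"); np.savez("pics/w4.npz",**d); cv2.imwrite("pics/w4.png",d["img"][:,:,::-1])
s=r.get_state(); t=s["tool_pos"]; print(t, collar(d,t,t[2]-.027),"F",s["contact_force"])
u,v=proj(d,(.502,.2198,.042)).round().astype(int); print(u,v)
for th in(70,90,120): print(bore(d,u,v,th=th,w=22))
u,v=proj(d,(.4844,.3377,.042)).round().astype(int); print(u,v)
if u<530:
  for th in(70,90,120): print(bore(d,u,v,th=th,w=22))
E
```

```text
t 6.625 pos [0.5418 0.2177 0.1433] d [ 0.0395  0.0012 -0.0016] turn [-0.0035 -0.0027  0.0002] F [-0.4 -0.4 -2.3] open 0.234 ff 39.984705448150635
[0.54191823 0.21706856 0.14357427] (array([-0.72,  1.68, 19.72]), 33, 1612, np.float64(0.21)) F [-0.1564715  -0.78807298 -2.28627449]
282 143
(array([500.7, 220.1]), array([14.4, 19.1]), array([502.1, 219.6]), 18.3)
(array([501. , 220.1]), array([15.6, 19.7]), array([502.2, 219.7]), 19.0)
(array([502. , 219.7]), array([18.9, 19.7]), array([502.2, 219.7]), 19.8)
433 120
(array([484.7, 333.7]), array([14.9, 23.7]), array([484.5, 335.9]), 23.6)
(array([484.7, 333.9]), array([16. , 24.6]), array([484.4, 335.8]), 24.1)
(array([484.3, 337.3]), array([24.2, 24.9]), array([484.5, 337.3]), 25.2)
```

View pics/w4.png

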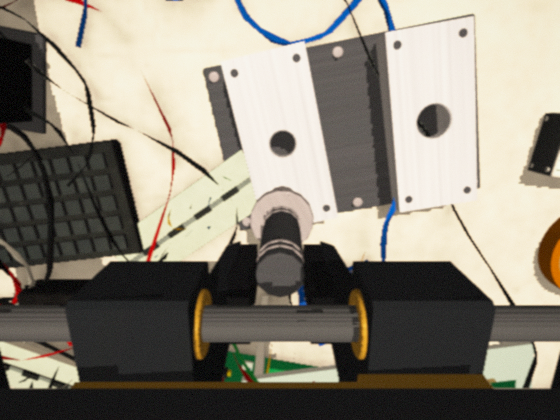

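Bores are at (282,143) for B and (433,120) for A. The measured offset from the gauge axis to bore B is (-39.1, +0.9) mm. I'll try B first, gently.

Request:
servo_tool(translation=[[0.01, 0, 0], [0.0145, 0.0005, 0], [0.0145, 0.0005, 0], [0, 0, 0.008], [0, 0, 0.008], [0, 0, 0.006], [0, 0, 0.001], [0, 0, 0], [0, 0, 0]], turn=[[-0.002, -0.002, 0], [0, 0, 0], [0, 0, 0], [0, 0, 0], [0, 0, 0], [0, 0, 0], [0, 0, 0], [0, 0, 0], [0, 0, 0]])

```text
clock: 7.8
tool_pos: [0.5042, 0.2202, 0.1218]
eef_rot: [-0.0, 1.0, 0.001, 0.001]
contact_force: [-0.6, 0.2, -2.7]
opening: 0.234
finger_force: 40.0
```

Request:
servo_tool(translation=[[0, 0, 0.001], [0, 0, 0.001], [0, 0, 0], [0, 0, 0]], turn=[[0, 0, 0], [0, 0, 0], [0, 0, 0], [0, 0, 0]])

```text
clock: 8.3
tool_pos: [0.5039, 0.2201, 0.1196]
eef_rot: [-0.0, 1.0, 0.001, 0.001]
contact_force: [0.1, -0.1, -1.9]
opening: 0.232
finger_force: 40.0
```

```bash
python3 - <<'E'
from h import *; from plant import r,optics
d=optics.snapshot("wrist"); np.savez("pics/w5.npz",**d)
T=np.array([r.get_state()["tool_pos"] for _ in range(3)]); print(T); t=T.mean(0)
for dz in(-.028,-.027,-.026): print(collar(d,t,t[2]+dz))
go(r,(.5023,.2189,.117),180)
E
```

```text
[[0.50394671 0.22007566 0.11963509]
 [0.50394671 0.22007566 0.11963509]
 [0.50394671 0.22007566 0.11963509]]
(array([-0.06,  1.1 , 19.91]), 34, 1613, np.float64(0.27))
(array([-0.34,  1.09, 19.81]), 34, 1603, np.float64(0.24))
(array([-0.59,  1.11, 19.67]), 34, 1617, np.float64(0.22))
t 8.35 pos [0.5039 0.2201 0.1196] d [ 0.0017 -0.0012  0.0026] turn [0.0011 0.002  0.0002] F [-0.1  0.2 -1.3] open 0.233 ff 39.98238980770111
```

Request:
servo_tool(translation=[[0.0015, -0.0015, 0], [0, 0, 0], [0, 0, 0.001], [0, 0, 0.001], [0, 0, 0]], turn=[[0, 0, 0], [0, 0, 0], [0, 0, 0], [0, 0, 0], [0, 0, 0]])

```text
clock: 8.98
tool_pos: [0.5024, 0.2186, 0.1175]
eef_rot: [-0.0, 1.0, 0.001, 0.001]
contact_force: [0.3, -0.1, -1.6]
opening: 0.233
finger_force: 40.0
```

Request:
servo_tool(translation=[[0, 0, 0.001], [0, 0, 0], [0, 0, 0]], turn=[[0, 0, 0], [0, 0, 0], [0, 0, 0]])

```text
clock: 9.35
tool_pos: [0.5026, 0.2187, 0.1167]
eef_rot: [-0.0, 1.0, 0.001, 0.001]
contact_force: [-0.4, -0.1, -0.1]
opening: 0.234
finger_force: 40.0
```

Request:
servo_tool(translation=[[0, 0, 0.0005], [0, 0, 0], [0, 0, 0]], turn=[[0, 0, 0], [0, 0, 0], [0, 0, 0]])

```text
clock: 9.72
tool_pos: [0.5028, 0.2188, 0.1166]
eef_rot: [-0.0, 1.0, 0.001, 0.001]
contact_force: [-0.1, -0.9, 5.8]
opening: 0.234
finger_force: 40.0
```

Bore B stops the gauge at the mouth (about 8 N, no entry), so it fails. Next, bore A.

Request:
servo_tool(translation=[[0, 0, -0.005], [0, 0, -0.01], [0.004, 0.027, 0], [0.005, 0.033, 0], [0.005, 0.033, 0], [0.004, 0.0246, 0], [0, 0, 0], [0, 0, 0]], turn=[[0, 0, 0], [0, 0, 0], [0, 0, 0], [0, 0, 0], [0, 0, 0], [0, 0, 0], [0, 0, 0], [0, 0, 0]])

```text
clock: 10.72
tool_pos: [0.4847, 0.3343, 0.1312]
eef_rot: [0.0, 1.0, -0.0, 0.001]
contact_force: [0.1, 0.0, -2.5]
opening: 0.234
finger_force: 40.0
```

```bash
python3 - <<'E'
from h import *; from plant import r,optics
d=optics.snapshot("wrist"); np.savez("pics/w6.npz",**d)
t=r.get_state()["tool_pos"]; print(t)
for dz in(-.028,-.027): print(collar(d,t,t[2]+dz))
go(r,(.4847,.3364,.117),180)
E
```

```text
[0.48490045 0.33396191 0.13118537]
(array([-0.28,  1.39, 19.91]), 34, 1610, np.float64(0.26))
(array([-0.55,  1.42, 19.79]), 34, 1606, np.float64(0.24))
t 10.775 pos [0.4849 0.334  0.1312] d [0.0002 0.0025 0.0142] turn [-0.0009  0.002  -0.0018] F [ 0.  -0.7 -1.1] open 0.235 ff 39.98493432998657
```

Request:
servo_tool(translation=[[0, 0.002, 0], [0, 0, 0.005], [0, 0, 0.005], [0, 0, 0.002], [0, 0, 0.001], [0, 0, 0], [0, 0, 0]], turn=[[0, 0, 0], [0, 0, 0], [0, 0, 0], [0, 0, 0], [0, 0, 0], [0, 0, 0], [0, 0, 0]])

```text
clock: 11.65
tool_pos: [0.4845, 0.3383, 0.1183]
eef_rot: [-0.0, 1.0, 0.001, 0.001]
contact_force: [-0.1, 0.1, -2.3]
opening: 0.232
finger_force: 40.0
```

Request:
servo_tool(translation=[[0, 0, 0.001], [0, 0, 0.001], [0, 0, 0], [0, 0, 0]], turn=[[0, 0, 0], [0, 0, 0], [0, 0, 0], [0, 0, 0]])

```text
clock: 12.15
tool_pos: [0.4845, 0.3382, 0.1164]
eef_rot: [-0.0, 1.0, 0.001, 0.001]
contact_force: [0.3, -0.4, -0.7]
opening: 0.232
finger_force: 40.0
```

Request:
servo_tool(translation=[[0, 0, -0.002], [0, -0.002, 0], [0, 0, 0], [0, 0, 0]], turn=[[0, 0, 0], [0, 0, 0], [0, 0, 0], [0, 0, 0]])

```text
clock: 12.65
tool_pos: [0.4844, 0.3361, 0.1181]
eef_rot: [-0.0, 1.0, 0.0, 0.001]
contact_force: [0.2, 0.2, -1.8]
opening: 0.236
finger_force: 40.0
```

```bash
python3 - <<'E'
from h import *; from plant import r,optics
d=optics.snapshot("wrist"); np.savez("pics/w7.npz",**d)
t=r.get_state()["tool_pos"]; print(t)
for dz in(-.028,-.027): print(collar(d,t,t[2]+dz))
go(r,(.4847,.3364,.117),180)
E
```

```text
[0.48437365 0.33613811 0.11814256]
(array([-0.05,  1.05, 19.9 ]), 34, 1612, np.float64(0.27))
(array([-0.32,  1.04, 19.8 ]), 34, 1603, np.float64(0.23))
t 12.7 pos [0.4844 0.3361 0.1181] d [-0.0003  0.0003  0.0011] turn [0.001  0.0019 0.0002] F [ 0.1 -0.6 -2.3] open 0.231 ff 39.983625411987305
```

Request:
servo_tool(translation=[[0, 0.0003, 0.001], [0, 0, 0.001], [0, 0, 0.001], [0, 0, 0], [0, 0, 0]], turn=[[0, 0, 0], [0, 0, 0], [0, 0, 0], [0, 0, 0], [0, 0, 0]])

```text
clock: 13.32
tool_pos: [0.4844, 0.3365, 0.1152]
eef_rot: [-0.0, 1.0, 0.001, 0.001]
contact_force: [0.3, -0.2, -2.5]
opening: 0.237
finger_force: 40.0
```

Request:
servo_tool(translation=[[0, 0, 0.001], [0, 0, 0.001], [0, 0, 0], [0, 0, 0]], turn=[[0, 0, 0], [0, 0, 0], [0, 0, 0], [0, 0, 0]])

```text
clock: 13.82
tool_pos: [0.4844, 0.3365, 0.1132]
eef_rot: [-0.0, 1.0, 0.001, 0.001]
contact_force: [0.8, -0.1, -2.3]
opening: 0.236
finger_force: 40.0
```

It goes in freely, so I'll continue right through.

Request:
servo_tool(translation=[[0, 0, 0.003], [0, 0, 0.003], [0, 0, 0.003], [0, 0, 0], [0, 0, 0]], turn=[[0, 0, 0], [0, 0, 0], [0, 0, 0], [0, 0, 0], [0, 0, 0]])

```text
clock: 14.45
tool_pos: [0.4844, 0.3365, 0.1042]
eef_rot: [-0.0, 1.0, 0.001, 0.001]
contact_force: [0.2, -0.2, -1.3]
opening: 0.235
finger_force: 40.0
```

Request:
servo_tool(translation=[[0, 0, 0.003], [0, 0, 0.004], [0, 0, 0.004], [0, 0, 0.004], [0, 0, 0], [0, 0, 0]], turn=[[0, 0, 0], [0, 0, 0], [0, 0, 0], [0, 0, 0], [0, 0, 0], [0, 0, 0]])

```text
clock: 15.2
tool_pos: [0.4845, 0.3366, 0.0892]
eef_rot: [-0.0, 1.0, 0.001, 0.001]
contact_force: [0.2, -0.5, -2.3]
opening: 0.236
finger_force: 40.0
```

Plate A passes, with the tip 16 mm below its underside and no force. I'll withdraw and return to the gauge stand.

Request:
servo_tool(translation=[[0, 0, -0.01], [0, 0, -0.025], [0, 0, -0.025], [0.003, -0.03, 0], [0.005, -0.048, 0], [0.005, -0.048, 0], [0.005, -0.048, 0], [0.005, -0.048, 0], [0.005, -0.048, 0], [0.005, -0.048, 0]], turn=[[0, 0, 0], [0, 0, 0], [0, 0, 0], [0, 0, 0], [0, 0, 0], [0, 0, 0], [0, 0, 0], [0, 0, 0], [0, 0, 0], [0, 0, 0]])

```text
clock: 16.45
tool_pos: [0.4519, 0.017, 0.1497]
eef_rot: [-0.0, 1.0, 0.001, 0.002]
contact_force: [0.6, -0.1, -1.7]
opening: 0.236
finger_force: 40.0
```

Request:
servo_tool(translation=[[0.0025, -0.0486, 0], [0, 0, 0], [0, 0, 0]], turn=[[0, 0, 0], [0, 0, 0], [0, 0, 0]])

```text
clock: 16.82
tool_pos: [0.4497, -0.0296, 0.1494]
eef_rot: [-0.0, 1.0, 0.001, 0.002]
contact_force: [0.8, -0.5, -1.0]
opening: 0.236
finger_force: 40.0
```

```bash
python3 - <<'E'
from h import *; from plant import r,optics
go(r,(.4489,-.03,.085),180)
E
```

```text
t 16.825 pos [ 0.4497 -0.0296  0.1494] d [ 0.001  -0.0005  0.0644] turn [0.0017 0.0038 0.0001] F [ 0.8 -0.5 -1. ] open 0.236 ff 39.977397322654724
```

Request:
servo_tool(translation=[[0.0005, -0.0005, 0.01], [0, 0, 0.012], [0, 0, 0.012], [0, 0, 0.01], [0, 0, 0.01], [0, 0, 0.006], [0, 0, 0], [0, 0, 0]], turn=[[0.001, 0.002, 0], [0, 0, 0], [0, 0, 0], [0, 0, 0], [0, 0, 0], [0, 0, 0], [0, 0, 0], [0, 0, 0]])

```text
clock: 17.82
tool_pos: [0.4487, -0.0307, 0.0889]
eef_rot: [-0.0, 1.0, 0.0, 0.0]
contact_force: [-0.3, 0.7, -2.0]
opening: 0.235
finger_force: 40.0
```

Request:
servo_tool(translation=[[0, 0, 0.002], [0, 0, 0.002], [0, 0, 0], [0, 0, 0]], turn=[[0, 0, 0], [0, 0, 0], [0, 0, 0], [0, 0, 0]])

```text
clock: 18.32
tool_pos: [0.4486, -0.0306, 0.0849]
eef_rot: [-0.0, 1.0, 0.0, 0.0]
contact_force: [0.3, 0.7, 0.3]
opening: 0.237
finger_force: 40.0
```

Request:
servo_tool(translation=[[0, 0, 0], [0, 0, 0], [0, 0, 0], [0, 0, 0], [0, 0, 0], [0, 0, 0], [0, 0, -0.03], [0, 0, -0.05], [0, 0, -0.05], [0, 0, -0.05]], turn=[[0, 0, 0], [0, 0, 0], [0, 0, 0], [0, 0, 0], [0, 0, 0], [0, 0, 0], [0, 0, 0], [0, 0, 0], [0, 0, 0], [0, 0, 0]], grip=1.0)

```text
clock: 19.58
tool_pos: [0.448, -0.0307, 0.2664]
eef_rot: [-0.0, 1.0, 0.0, -0.0]
contact_force: [1.2, -0.4, -0.2]
opening: 1.001
finger_force: 0.0
```

Request:
servo_tool(translation=[[-0.006, -0.046, -0.005], [-0.006, -0.046, -0.005], [-0.006, -0.046, -0.005], [-0.006, -0.046, 0], [-0.006, -0.046, 0], [0, 0, 0], [0, 0, 0]], turn=[[0, 0, 0], [0, 0, 0], [0, 0, 0], [0, 0, 0], [0, 0, 0], [0, 0, 0], [0, 0, 0]])

```text
clock: 20.45
tool_pos: [0.4782, -0.2596, 0.2794]
eef_rot: [-0.0, 1.0, 0.001, -0.0]
contact_force: [0.3, -0.1, -0.2]
opening: 0.999
finger_force: 0.0
```

```bash
python3 - <<'E'
from h import *; from plant import r,optics
go(r,(.45,.32,.2),180)
d=optics.snapshot("wrist"); np.savez("pics/w8.npz",**d); cv2.imwrite("pics/w8.png",d["img"][:,:,::-1]); W=world(d)
print("ch",rect(W,(.48,.65),(-.35,-.15),(.038,.05)))
print("tongue",rect(W,(.44,.53),(-.35,-.15),(.018,.03)))
d=optics.snapshot("top"); W=world(d)
print("ga",rect(W,(.38,.5),(-.1,.05),(.09,.135)))
E
```

```text
t 20.45 pos [ 0.4782 -0.2596  0.2794] d [0.0277 0.5795 0.0802] turn [ 0.0013 -0.0007  0.0009] F [ 0.3 -0.1 -0.2] open 0.999 ff 0.0
ch (array([ 570.8, -254.4]), array([168.6, 125.5]), 54.74, np.float64(0.0455), 5612)
tongue (array([ 508.5, -263.9]), array([ 42.1, 138.8]), 0.08, np.float64(0.0241), 1017)
ga (array([446.8, -30.6]), array([19.8, 19.8]), 45.61, np.float64(0.1252), 39)
```

View pics/w8.png

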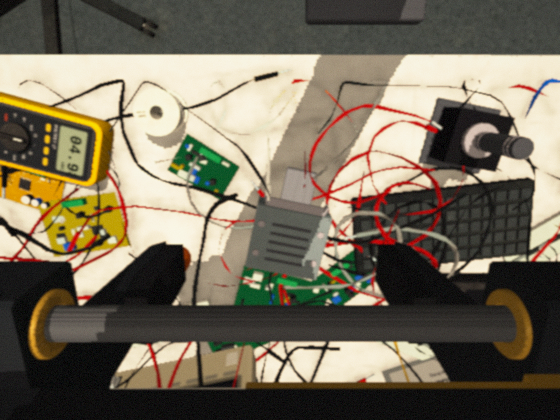

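The gauge stands upright in its stand at (495,143), the chassis top is at (288,235) and the tongue at (298,185) points towards the robot. I'll fit it.

```bash
python3 - <<'E'
from h import *
d=load("w8"); W=world(d)
def comp(z,k,y=(-.33,-.17),x=(.42,.66)):
    m=((W[...,2]>z[0])&(W[...,2]<z[1])&(W[...,1]>y[0])&(W[...,1]<y[1])&(W[...,0]>x[0])&(W[...,0]<x[1])).astype(np.uint8)
    m=cv2.morphologyEx(m,cv2.MORPH_OPEN,np.ones((k,k)))
    n,l,st,ce=cv2.connectedComponentsWithStats(m); i=1+np.argmax(st[1:,4]); P=W[l==i]
    b=cv2.minAreaRect((P[:,:2]*1000).astype(np.float32)); print(z,np.round(b[0],1),np.round(b[1],1),round(b[2],2),round(P[:,2].mean(),4),len(P)); return P,b
comp((.038,.052),11); comp((.038,.052),17); P,b=comp((.018,.030),9)
print(cv2.boxPoints(b).round(1))
P,b=comp((.038,.052),11); print(cv2.boxPoints(b).round(1))
# line fits on side edges (chassis body) in rotated frame
for yaw in(-9,-10,-11,-12):
    a=np.deg2rad(yaw); q=(P[:,:2]-[.5726,-.25])@np.array([[np.cos(a),-np.sin(a)],[np.sin(a),np.cos(a)]])
    print(yaw,(np.percentile(q,[.5,2,98,99.5],axis=0)*1000).round(1).tolist())
E
```

```text
(0.038, 0.052) [ 574.3 -248.4] [95.7 99.8] 77.96 0.0456 5027
(0.038, 0.052) [ 572.6 -252.2] [94.4 88.5] 88.45 0.0456 4066
(0.018, 0.03) [ 512.1 -237.5] [37.3 40.1] 89.86 0.0245 740
[[ 492.  -256. ]
 [ 532.1 -256.1]
 [ 532.2 -218.9]
 [ 492.1 -218.8]]
(0.038, 0.052) [ 574.3 -248.4] [95.7 99.8] 77.96 0.0456 5027
[[ 515.5 -284.8]
 [ 613.1 -305.6]
 [ 633.1 -212. ]
 [ 535.5 -191.2]]
-9 [[-47.3, -46.1], [-45.3, -44.1], [48.0, 45.0], [49.7, 47.2]]
-10 [[-47.4, -45.7], [-45.4, -44.0], [47.9, 45.2], [49.6, 47.5]]
-11 [[-47.6, -45.5], [-45.5, -44.0], [47.9, 45.5], [49.8, 47.8]]
-12 [[-47.7, -45.4], [-45.6, -43.9], [47.9, 45.7], [50.0, 48.0]]
```

```bash
cat > ch.py <<'E'
from h import *
def rectify(d,z,x0=.44,x1=.66,y0=-.35,y1=-.15,s=.0005):
    xs=np.arange(x1,x0,-s); ys=np.arange(y1,y0,-s); Y,X=np.meshgrid(ys,xs)
    c=np.stack([X,Y,np.full_like(X,z)],-1)@d["R"].T+d["t"]; p=c@d["mtx"].T
    return cv2.remap(d["img"],(p[...,0]/p[...,2]).astype(np.float32),(p[...,1]/p[...,2]).astype(np.float32),cv2.INTER_CUBIC)[:,:,::-1].copy()
def pix(X,Y): return (np.array([(-.15-Y)/.0005,(.66-X)/.0005]))
E
python3 - <<'E'
from ch import *
d=load("w8"); W=world(d)
m=((abs(W[...,2]-.0455)<.006)&(W[...,1]>-.33)&(W[...,1]<-.17)&(W[...,0]>.5)&(W[...,0]<.66))
P=W[m][:,:2]
a=np.deg2rad(-11); Rm=np.array([[np.cos(a),-np.sin(a)],[np.sin(a),np.cos(a)]]); q=(P-[.5743,-.2484])@Rm*1000
for ax in(0,1):
  for sg in(-1,1):
    o=q[:,1-ax]; b=np.arange(-40,40,4); E=[]
    for k in b:
        s=sg*np.sort(sg*q[(o>=k)&(o<k+4),ax]); s=s[abs(s)<52]
        if len(s)>10: E.append((k+2,s[-3]))
    E=np.array(E); f=least_squares(lambda p:E[:,1]-p[0]-p[1]*E[:,0],[sg*48,0],loss="soft_l1",f_scale=.5).x
    print("axis",ax,sg,"off",f[0].round(2),"slope deg",np.rad2deg(f[1]).round(2), E[:,1].round(1).tolist())
A=rectify(d,.045);B=rectify(d,.024)
def draw(I,c,yaw,xs,ys):
    y=np.deg2rad(yaw); R=np.array([[np.cos(y),-np.sin(y)],[np.sin(y),np.cos(y)]])
    pts=[pix(*(np.array(c)+R@np.array(p)/1000)) for p in((xs[0],ys[0]),(xs[1],ys[0]),(xs[1],ys[1]),(xs[0],ys[1]))]
    cv2.polylines(I,[np.round(pts).astype(np.int32)],True,(0,0,255),1)
c=np.array([.5743,-.2484])+np.array([np.cos(a),np.sin(a)])*.004
draw(A,c,-11,(-52,44),(-48,48)); draw(B,c,-11,(-88,-40),(-20,20))
cv2.imwrite("pics/c2.png",np.hstack([A,B])[:, :]); print(A.shape,c)
E
```

```text
axis 0 -1 off -49.1 slope deg 1.44 [-50.9, -50.6, -49.5, -49.5, -49.4, -49.5, -49.2, -48.9, -49.6, -48.9, -49.3, -49.1, -48.7, -48.8, -49.0, -48.6, -48.2, -48.9, -48.4, -47.6]
axis 0 1 off 48.51 slope deg 0.87 [48.2, 48.2, 48.1, 47.8, 48.4, 47.8, 49.4, 47.9, 48.0, 48.3, 48.2, 48.7, 48.8, 49.1, 48.4, 49.6, 48.7, 49.3, 48.9, 49.1]
axis 1 -1 off -46.84 slope deg -1.17 [-45.8, -46.0, -46.6, -46.1, -46.4, -47.0, -46.8, -46.6, -46.4, -46.7, -47.3, -46.6, -47.4, -46.9, -47.0, -47.8, -47.3, -47.6, -47.2, -47.7]
axis 1 1 off 46.52 slope deg -0.83 [45.8, 47.2, 46.7, 47.0, 47.0, 46.9, 46.7, 46.8, 46.6, 46.7, 46.4, 46.7, 46.4, 46.5, 45.6, 46.5, 46.0, 46.0, 45.7, 46.1]
(441, 400, 3) [ 0.57822651 -0.24916324]
```

View pics/c2.png

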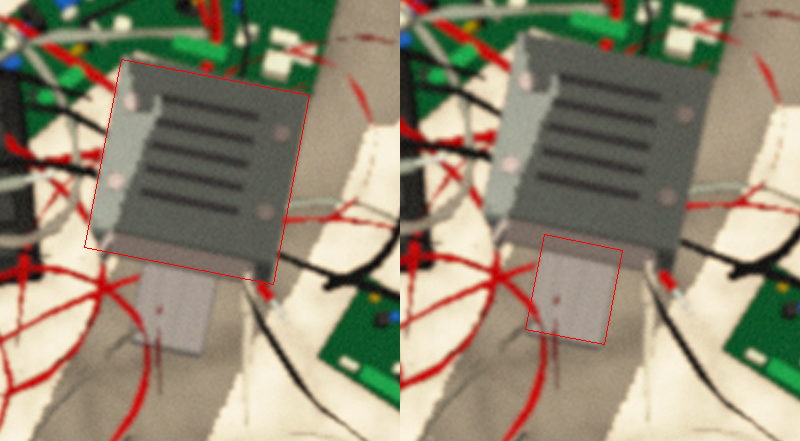

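Measured: the chassis yaw is about -12°, its centre about (577,-250) mm in the TCP frame. The overlay box fits to about 1 mm. Now to plate A, gripping its near part.

Request:
servo_tool(translation=[[0.003, 0.03, 0], [0.003, 0.058, 0], [0.003, 0.058, 0], [0.003, 0.058, 0], [0.003, 0.058, 0], [0.004, 0.058, 0], [0.004, 0.058, 0], [0.004, 0.058, 0.01], [0.004, 0.058, 0.03], [0.004, 0.058, 0.04]], turn=[[0, 0, 0], [0, 0, 0], [0, 0, 0], [0, 0, 0], [0, 0, 0], [0, 0, 0], [0, 0, 0], [0, 0, 0], [0, 0, 0], [0, 0, 0]])

```text
clock: 21.8
tool_pos: [0.4431, 0.2855, 0.2058]
eef_rot: [-0.002, 1.0, 0.001, 0.001]
contact_force: [0.5, 0.4, -0.1]
opening: 1.001
finger_force: 0.0
```

Request:
servo_tool(translation=[[0, 0.037, 0.04], [0, 0, 0.01], [0, 0, 0], [0, 0, 0]], turn=[[0, 0, -0.085], [0, 0, -0.085], [0, 0, 0], [0, 0, 0]])

```text
clock: 22.3
tool_pos: [0.444, 0.3192, 0.1565]
eef_rot: [-0.084, 0.996, 0.0, 0.001]
contact_force: [-0.2, -0.0, 0.4]
opening: 0.999
finger_force: 0.0
```

```bash
python3 - <<'E'
from h import *; from plant import r,optics
go(r,(.4431,.3294,.021),189.75)
E
```

```text
t 22.3 pos [0.444  0.3192 0.1565] d [-0.0006  0.0101  0.1355] turn [ 0.0004  0.0011 -0.0012] F [-0.2 -0.   0.4] open 0.999 ff 0.0
```

Request:
servo_tool(translation=[[-0.0005, 0.01, 0.02], [0, 0, 0.03], [0, 0, 0.03], [0, 0, 0], [0, 0, 0]], turn=[[0, 0, 0], [0, 0, 0], [0, 0, 0], [0, 0, 0], [0, 0, 0]])

```text
clock: 22.92
tool_pos: [0.443, 0.3297, 0.0762]
eef_rot: [-0.085, 0.996, 0.0, 0.0]
contact_force: [0.7, 0.5, 0.3]
opening: 0.997
finger_force: 0.0
```

```bash
python3 - <<'E'
from h import *; from plant import r,optics
go(r,(.4431,.3294,.021),189.75)
E
```

```text
t 22.925 pos [0.443  0.3297 0.0762] d [ 0.     -0.0004  0.0552] turn [ 0.0008  0.0008 -0.    ] F [0.7 0.5 0.3] open 0.997 ff 0.0
```

Request:
servo_tool(translation=[[0, 0, 0.015], [0, 0, 0.02], [0, 0, 0.015], [0, 0, 0.005], [0, 0, 0], [0, 0, 0]], turn=[[0, 0, 0], [0, 0, 0], [0, 0, 0], [0, 0, 0], [0, 0, 0], [0, 0, 0]])

```text
clock: 23.68
tool_pos: [0.4431, 0.3294, 0.0212]
eef_rot: [-0.085, 0.996, 0.0, 0.0]
contact_force: [0.4, 0.1, 0.6]
opening: 0.999
finger_force: 0.0
```

Request:
servo_tool(translation=[[0, 0, 0], [0, 0, 0], [0, 0, 0], [0, 0, 0], [0, 0, 0], [0, 0, 0]], turn=[[0, 0, 0], [0, 0, 0], [0, 0, 0], [0, 0, 0], [0, 0, 0], [0, 0, 0]], grip=0.0, grip_force=10)

```text
clock: 24.42
tool_pos: [0.4428, 0.329, 0.0207]
eef_rot: [-0.085, 0.996, 0.0, -0.0]
contact_force: [0.1, -0.2, 0.2]
opening: 0.345
finger_force: 0.0
```

Request:
servo_tool(translation=[[0, 0, 0], [0, 0, 0], [0, 0, -0.005], [0, 0, -0.015], [0, 0, 0], [0, 0, 0]], turn=[[0, 0, 0], [0, 0, 0], [0, 0, 0], [0, 0, 0], [0, 0, 0], [0, 0, 0]], grip_force=60)

```text
clock: 25.18
tool_pos: [0.443, 0.3291, 0.041]
eef_rot: [-0.085, 0.996, 0.0, 0.0]
contact_force: [0.6, 0.1, 1.6]
opening: 0.007
finger_force: 0.0
```

```bash
python3 - <<'E'
from h import *; from plant import r,optics
go(r,(.4431,.3294,.1),189.75); s=r.get_state(); print(s["moment"])
d=optics.snapshot("wrist"); np.savez("pics/w9.npz",**d); W=world(d); t=s["tool_pos"]
a=np.deg2rad(9.75); q=(W-t)@np.array([[np.cos(a),-np.sin(a),0],[np.sin(a),np.cos(a),0],[0,0,1]])
# plate top surface plane in plate frame
m=(abs(q[...,1])<.03)&(q[...,0]>-.035)&(q[...,0]<.115)&(abs(q[...,2]-.02)<.015); P=q[m]
c=np.linalg.lstsq(np.c_[P[:,:2],np.ones(len(P))],P[:,2],rcond=None)[0]; print("slope",c.round(4),len(P),P.min(0).round(4),P.max(0).round(4))
print(rect(q,(-.05,.13),(-.05,.05),(.012,.04)))
E
```

```text
t 25.175 pos [0.443  0.3291 0.041 ] d [-0.0002  0.0003 -0.059 ] turn [ 0.0004  0.0006 -0.0001] F [0.6 0.1 1.6] open 0.007 ff 0.0
[0.03293424 0.0113863  0.00955095]
slope [-0.3535  0.0004  0.0299] 174 [-0.011  -0.0116  0.0306] [-0.0074  0.0124  0.035 ]
(array([-9.2,  0.2]), array([ 3.9, 26.6]), 1.55, np.float64(0.0358), 440)
```

The fingers closed fully, so the plate was not between them. I'll measure with the top camera before moving.

```bash
python3 - <<'E'
from h import *; from plant import r,optics
d=optics.snapshot("top"); np.savez("pics/top1.npz",**d); W=world(d)
W0=world(load("top0"))
for w in (W0,W,world(load("w8"))):
  for y in((.285,.42),(.15,.285)):
    try: print(rect(w,(.36,.62),y,(.034,.05)))
    except Exception as e: print("none")
I=np.hstack([cv2.resize(d["img"][150:260,130:330],None,fx=2.6,fy=2.6)[:, :, ::-1]])
w=load("w9")["img"][:,:,::-1]; I2=cv2.resize(w,None,fx=.5,fy=.5)
C=np.zeros((286+210,560,3),np.uint8); C[:286,:520]=I; C[286:,:280]=I2
s=optics.snapshot("side")["img"][:,:,::-1]; C[286:,280:]=cv2.resize(s[140:270,170:340],(280,210))
cv2.imwrite("pics/c3.png",C)
E
```

```text
(array([483.9, 335.8]), array([140.4,  64.9]), 9.7, np.float64(0.0421), 596)
(array([501. , 217.8]), array([141.4,  64. ]), 12.74, np.float64(0.0422), 598)
(array([539.2, 328.1]), array([28.2, 32.5]), 1.55, np.float64(0.0422), 50)
(array([502.1, 217.7]), array([142.5,  64.8]), 12.23, np.float64(0.0419), 619)
(array([0., 0.]), array([0., 0.]), 0.0, np.float64(nan), 0)
(array([0., 0.]), array([0., 0.]), 0.0, np.float64(nan), 0)h.py:14: RuntimeWarning: Mean of empty slice.
  P=W[m]; c,s,a=cv2.minAreaRect((P[:,:2]*1000).astype(np.float32)); return np.round(c,1),np.round(s,1),round(a,2),round(P[:,2].mean(),4),len(P)
  ret = ret.dtype.type(ret / rcount)
```

View pics/c3.png

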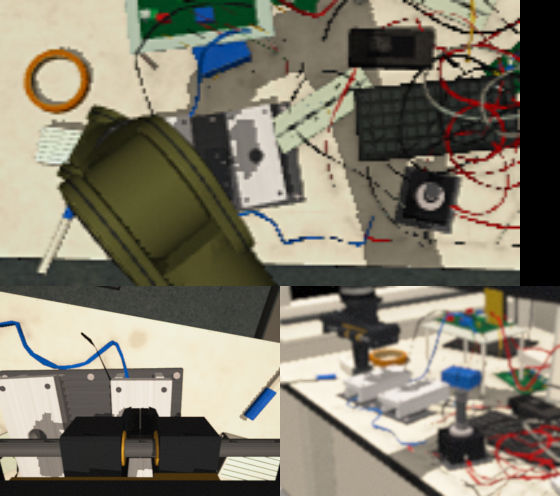

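```bash
python3 - <<'E'
from h import *
d=load("w9"); W=world(d)
for u,v in[(240,200),(280,190),(320,200),(240,230),(330,240),(180,220),(350,180),(60,220),(280,250),(280,235),(20,190),(210,185)]: print(u,v,W[v,u].round(3),d["img"][v,u])
for y in((.285,.42),(.15,.285)):
  for z in ((.034,.05),(.05,.09),(.012,.034),(.002,.012)): 
    try: print(y,z,rect(W,(.36,.62),y,z))
    except Exception: pass
E
```

```text
240 200 [0.426 0.305 0.041] [241 233 221]
280 190 [0.417 0.325 0.043] [237 229 215]
320 200 [0.419 0.347 0.043] [236 227 214]
240 230 [0.443 0.307 0.041] [240 233 223]
330 240 [0.439 0.356 0.044] [239 231 219]
180 220 [0.456 0.266 0.006] [88 88 80]
350 180 [0.411 0.368 0.009] [205 183 170]
60 220 [0.453 0.213 0.044] [233 224 210]
280 250 [0.434 0.328 0.08 ] [65 62 55]
280 235 [0.442 0.329 0.041] [239 232 224]
20 190 [0.44  0.191 0.042] [238 231 218]
210 185 [0.43  0.283 0.007] [92 86 84]
(0.285, 0.42) (0.034, 0.05) (array([476.6, 336.3]), array([123.8,  64.3]), 9.81, np.float64(0.0423), 9511)
(0.285, 0.42) (0.05, 0.09) (array([433.9, 327.7]), array([ 3.9, 28.9]), 10.97, np.float64(0.0818), 1052)
(0.285, 0.42) (0.012, 0.034) (array([410.2, 312. ]), array([71.1, 31.9]), 65.23, np.float64(0.0192), 978)
(0.285, 0.42) (0.002, 0.012) (array([441.2, 331.6]), array([ 66.1, 105.1]), 9.57, np.float64(0.0065), 5174)
(0.15, 0.285) (0.034, 0.05) (array([496.2, 218.1]), array([127.3,  65.8]), 12.79, np.float64(0.0422), 17800)
(0.15, 0.285) (0.05, 0.09) (array([0., 0.]), array([0., 0.]), 0.0, np.float64(nan), 0)
(0.15, 0.285) (0.012, 0.034) (array([483.4, 217.5]), array([104.3, 215.8]), 81.53, np.float64(0.018), 2661)
(0.15, 0.285) (0.002, 0.012) (array([489.5, 218.1]), array([133.1, 216. ]), 88.4, np.float64(0.0071), 11332)h.py:14: RuntimeWarning: Mean of empty slice.
  P=W[m]; c,s,a=cv2.minAreaRect((P[:,:2]*1000).astype(np.float32)); return np.round(c,1),np.round(s,1),round(a,2),round(P[:,2].mean(),4),len(P)
  ret = ret.dtype.type(ret / rcount)
```

```bash
python3 - <<'E'
from h import *
d=load("w9"); W=world(d)
for v in range(228,300,3): print(v,W[v,272].round(4),W[v,280].round(4),W[v,288].round(4))
print(proj(d,(.443,.3291,.041)),proj(d,(.443,.3291,.06)),proj(d,(.434,.3276,.041)))
E
```

```text
228 [0.4382 0.3244 0.0428] [0.4378 0.3286 0.042 ] [0.4368 0.3328 0.0427]
231 [0.44   0.3246 0.0426] [0.4392 0.3289 0.0427] [0.4384 0.3331 0.0428]
234 [0.4418 0.3249 0.0423] [0.4411 0.3292 0.0422] [0.4402 0.3335 0.0426]
237 [0.4434 0.3252 0.0427] [0.4428 0.3295 0.0422] [0.4417 0.3337 0.0431]
240 [0.4451 0.3255 0.0426] [0.4444 0.3298 0.0426] [0.4435 0.3341 0.0429]
243 [0.4463 0.3257 0.044 ] [0.4459 0.3301 0.043 ] [0.4452 0.3343 0.0431]
246 [0.4348 0.3245 0.0748] [0.4345 0.3281 0.0741] [0.4335 0.3315 0.0749]
249 [0.4349 0.3246 0.0779] [0.434  0.328  0.0784] [0.433  0.3313 0.0795]
252 [0.4345 0.3246 0.0818] [0.4342 0.328  0.0812] [0.4331 0.3313 0.0824]
255 [0.435  0.3247 0.0837] [0.4339 0.328  0.0849] [0.4339 0.3314 0.0836]
258 [0.4344 0.3247 0.0879] [0.4343 0.328  0.087 ] [0.4337 0.3313 0.087 ]
261 [0.4346 0.3248 0.0902] [0.4356 0.3282 0.0871] [0.4335 0.3312 0.0903]
264 [0.4349 0.3249 0.0923] [0.4368 0.3284 0.0874] [0.4339 0.3312 0.0921]
267 [0.4344 0.3249 0.096 ] [0.4379 0.3286 0.0878] [0.4337 0.3311 0.0953]
270 [0.4343 0.3249 0.0985] [0.4393 0.3289 0.0878] [0.4339 0.3311 0.0974]
273 [0.4344 0.325  0.1007] [0.4399 0.329  0.0892] [0.4332 0.3309 0.1011]
276 [0.4348 0.3251 0.1024] [0.441  0.3292 0.0897] [0.4337 0.3309 0.1025]
279 [0.4344 0.3251 0.1053] [0.4425 0.3294 0.0893] [0.4337 0.3309 0.1048]
282 [0.4343 0.3251 0.1077] [0.4436 0.3296 0.0898] [0.4339 0.3308 0.1067]
285 [0.4347 0.3252 0.109 ] [0.445  0.3299 0.0899] [0.4332 0.3306 0.1101]
288 [0.4347 0.3253 0.111 ] [0.4466 0.3301 0.0895] [0.434  0.3308 0.1107]
291 [0.4345 0.3253 0.1134] [0.4469 0.3302 0.0912] [0.4342 0.3308 0.1122]
294 [0.4343 0.3253 0.1156] [0.449  0.3306 0.0899] [0.4341 0.3307 0.1145]
297 [0.4345 0.3254 0.1172] [0.4498 0.3307 0.091 ] [0.4335 0.3305 0.1174]
[279.18298982 236.34064972] [279.11822992 250.65350195] [279.2749     220.57888229]
```

```bash
python3 - <<'E'
from h import *
from plant import r
for n,t in(("w1",(.4537,.265,.2773)),("w2",(.3979,-.0257,.3009)),("w8",(.4782,-.2596,.2794)),("w3",(.4483,-.0301,.1446)),("w7",(.4844,.3361,.1181)),("w9",(.443,.3291,.041))):
    W=world(load(n)); q=W-t
    m=(abs(q[...,0])<.013)&(abs(q[...,1])<.075)&(q[...,2]>-.01)&(q[...,2]<.07)&(load(n)["z_map"]>0)
    P=q[m]; h=np.histogram(P[:,2],bins=np.arange(-.01,.07,.005))[0]; print(n,h, P[:,1].min().round(3) if len(P) else "")
    P=P[P[:,2]>.02]
    if len(P): 
        i=P[:,2].argsort()[:30]; print(P[i].mean(0).round(4))
print(r.get_state()["tool_pos"])
E
```

```text
w1 [  0   0   0   0   0   0   0   1 363 565 636 713 982 887 811] -0.06
[-0.0048  0.0134  0.0308]
w2 [  0   0   0   0   0   0   0   1 340 572 643 726 969 891 815] -0.061
[-0.0042 -0.022   0.0311]
w8 [  0   0   0   0   0   0   0   1 355 562 631 724 980 899 815] -0.06
[-0.0039 -0.0086  0.031 ]
w3 [ 101  103  115  125  134  136  151  120  364  568 2196  482  704  602
  546] -0.026
[-0.0077  0.0019  0.0205]
w7 [ 100  105  113  124  132  149  155  108  378  555 2202  493  698  589
  547] -0.026
[-0.0082  0.0024  0.0206]
w9 [   0   15 4027    0    0    0    0    0  172  284  335  437  468  377
  340] -0.033
[-0.009  -0.0014  0.0314]
[0.44264879 0.32890148 0.04049622]
```

The depth images show the finger ends sit 31 mm above the reported TCP, so the fingers closed above the plate. Nothing moved. I'll reopen and go 31 mm lower than the reading suggests.

Request:
servo_tool(translation=[[0, 0, 0], [0, 0, 0], [0, 0, 0], [0, 0, 0], [0, 0, 0], [0, 0, 0], [0, 0, 0], [0, 0, 0], [0, 0, 0.005], [0, 0, 0]], turn=[[0, 0, 0], [0, 0, 0], [0, 0, 0], [0, 0, 0], [0, 0, 0], [0, 0, 0], [0, 0, 0], [0, 0, 0], [0, 0, 0], [0, 0, 0]], grip=1.0)

```text
clock: 26.58
tool_pos: [0.4425, 0.3288, 0.0352]
eef_rot: [-0.085, 0.996, -0.0, -0.0]
contact_force: [0.5, -0.0, -0.0]
opening: 1.0
finger_force: 0.0
```

Request:
servo_tool(translation=[[0, 0, 0.01], [0, 0, 0.01], [0, 0, 0.008], [0, 0, 0], [0, 0, 0]], turn=[[0, 0, 0], [0, 0, 0], [0, 0, 0], [0, 0, 0], [0, 0, 0]])

```text
clock: 27.2
tool_pos: [0.4428, 0.3291, 0.0077]
eef_rot: [-0.085, 0.996, 0.0, 0.0]
contact_force: [-0.4, -0.1, 0.7]
opening: 0.999
finger_force: 0.0
```

Request:
servo_tool(translation=[[0, 0, 0.006], [0, 0, 0.006], [0, 0, 0.006], [0, 0, 0], [0, 0, 0]], turn=[[0, 0, 0], [0, 0, 0], [0, 0, 0], [0, 0, 0], [0, 0, 0]])

```text
clock: 27.82
tool_pos: [0.4429, 0.3291, -0.0103]
eef_rot: [-0.085, 0.996, 0.0, 0.0]
contact_force: [0.6, 1.2, -0.1]
opening: 1.002
finger_force: 0.0
```

Request:
servo_tool(translation=[[0, 0, 0], [0, 0, 0], [0, 0, 0], [0, 0, 0], [0, 0, 0]], turn=[[0, 0, 0], [0, 0, 0], [0, 0, 0], [0, 0, 0], [0, 0, 0]], grip=0.0, grip_force=20)

```text
clock: 28.45
tool_pos: [0.4428, 0.3293, -0.0102]
eef_rot: [-0.085, 0.996, 0.0, 0.0]
contact_force: [0.5, -0.0, 0.9]
opening: 0.722
finger_force: 20.0
```

Now gripped at 0.722 (64 mm). I'll tighten and lift.

Request:
servo_tool(translation=[[0, 0, 0], [0, 0, 0], [0, 0, -0.004], [0, 0, -0.008], [0, 0, -0.008], [0, 0, 0], [0, 0, 0]], turn=[[0, 0, 0], [0, 0, 0], [0, 0, 0], [0, 0, 0], [0, 0, 0], [0, 0, 0], [0, 0, 0]], grip_force=60)

```text
clock: 29.32
tool_pos: [0.4428, 0.329, 0.0097]
eef_rot: [-0.085, 0.996, 0.0, -0.0]
contact_force: [0.2, -0.9, -3.4]
opening: 0.715
finger_force: 60.0
```

```bash
cat > pl.py <<'E'
from h import *
def plate(d,t,yaw):
    W=world(d); a=np.deg2rad(yaw); q=(W-t)@np.array([[np.cos(a),-np.sin(a),0],[np.sin(a),np.cos(a),0],[0,0,1]])
    m=(abs(q[...,1])<.036)&(q[...,0]>-.04)&(q[...,0]<.13)&(abs(q[...,2]-.053)<.012); P=q[m]
    c=np.linalg.lstsq(np.c_[P[:,:2],np.ones(len(P))],P[:,2],rcond=None)[0]; r=P[:,2]-np.c_[P[:,:2],np.ones(len(P))]@c; P=P[abs(r)<.004]
    c=np.linalg.lstsq(np.c_[P[:,:2],np.ones(len(P))],P[:,2],rcond=None)[0]
    b=cv2.minAreaRect((P[:,:2]*1000).astype(np.float32))
    print("plate slope x,y,h",c.round(4),len(P),"x",P[:,0].min().round(4),P[:,0].max().round(4),"rect",np.round(b[0],1),np.round(b[1],1),round(b[2],2))
E
python3 - <<'E'
from pl import *; from plant import r,optics
go(r,(.45,.3294,.06),189.75); s=r.get_state(); print(s["moment"])
d=optics.snapshot("wrist"); np.savez("pics/w10.npz",**d); plate(d,s["tool_pos"],9.75)
E
```

```text
t 29.325 pos [0.4428 0.329  0.0097] d [-0.0072 -0.0008 -0.0503] turn [ 0. -0. -0.] F [ 0.2 -0.9 -3.4] open 0.715 ff 59.98817324638367
[ 0.10928121  0.06161349 -0.01621834]
plate slope x,y,h [-0.0075 -0.0008  0.0526] 18665 x -0.0275 0.0509 rect [11.8  0.2] [78.3 71.9] 0.56
```

Request:
servo_tool(translation=[[0, 0, -0.02], [0, 0, -0.03], [0, 0, -0.03], [0, 0, -0.03], [-0.007, -0.049, 0], [-0.007, -0.049, 0], [-0.007, -0.049, 0], [-0.007, -0.049, 0], [-0.007, -0.049, 0], [-0.007, -0.049, 0]], turn=[[0, 0, 0], [0, 0, 0.126], [0, 0, 0.125], [0, 0, 0.125], [0, 0, 0], [0, 0, 0], [0, 0, 0], [0, 0, 0], [0, 0, 0], [0, 0, 0]])

```text
clock: 30.62
tool_pos: [0.4237, 0.0312, 0.1196]
eef_rot: [0.103, 0.995, 0.0, 0.0]
contact_force: [0.1, -1.1, -3.6]
opening: 0.717
finger_force: 60.0
```

Request:
servo_tool(translation=[[-0.007, -0.049, 0], [-0.007, -0.049, 0], [-0.007, -0.049, 0], [-0.007, -0.049, 0], [-0.007, -0.05, 0], [0, 0, 0], [0, 0, 0]], turn=[[0, 0, 0], [0, 0, 0], [0, 0, 0], [0, 0, 0], [0, 0, 0], [0, 0, 0], [0, 0, 0]])

```text
clock: 31.5
tool_pos: [0.4076, -0.2149, 0.1195]
eef_rot: [0.103, 0.995, 0.0, -0.0]
contact_force: [-0.5, 0.0, -1.6]
opening: 0.719
finger_force: 60.0
```

```bash
python3 - <<'E'
from pl import *; from plant import r,optics
go(r,(.4081,-.215,.03),168.2); s=r.get_state()
d=optics.snapshot("wrist"); np.savez("pics/w11.npz",**d); plate(d,s["tool_pos"],-11.8)
E
```

```text
t 31.5 pos [ 0.4076 -0.2149  0.1195] d [-0.0005 -0.0001  0.0895] turn [ 0.0007 -0.0004 -0.0001] F [-0.5  0.  -1.6] open 0.719 ff 59.98861871659756
plate slope x,y,h [-0.0078  0.0006  0.0527] 18643 x -0.0278 0.0512 rect [11.7  0.2] [78.7 71.9] 0.68
```

Request:
servo_tool(translation=[[0, 0, 0.02], [0, 0, 0.035], [0, 0, 0.035], [0, 0, 0.025], [0, 0, 0.01], [0, 0, 0], [0, 0, 0]], turn=[[0, 0, 0], [0, 0, 0], [0, 0, 0], [0, 0, 0], [0, 0, 0], [0, 0, 0], [0, 0, 0]])

```text
clock: 32.42
tool_pos: [0.4085, -0.2151, -0.0046]
eef_rot: [0.103, 0.995, 0.0, 0.001]
contact_force: [0.1, 0.5, -2.9]
opening: 0.718
finger_force: 60.0
```

```bash
python3 - <<'E'
from pl import *; from plant import r,optics
go(r,(.4081,-.215,-.0146),168.2); s=r.get_state()
d=optics.snapshot("top"); np.savez("pics/top2.npz",**d); W=world(d)
print("ch",rect(W,(.50,.65),(-.35,-.18),(.04,.05)))
print("plate",rect(W,(.36,.53),(-.32,-.15),(.034,.05)),rect(W,(.36,.51),(-.32,-.15),(.034,.05)))
E
```

```text
t 32.425 pos [ 0.4085 -0.2151 -0.0046] d [0.0004 0.0001 0.01  ] turn [0.0002 0.0014 0.0006] F [ 0.1  0.5 -2.9] open 0.718 ff 59.98809389770031
ch (array([ 561.9, -253.7]), array([118. ,  93.6]), 6.38, np.float64(0.0451), 482)
plate (array([ 494.9, -233.7]), array([ 38.7, 104.3]), 38.28, np.float64(0.0453), 102) (array([ 487.2, -221.5]), array([33.8, 78.7]), 45.81, np.float64(0.046), 64)
```

Request:
servo_tool(translation=[[0, 0, 0.005], [0, 0, 0.005], [0, 0, 0], [-0.005, 0, 0], [-0.005, 0, 0], [0, 0, 0]], turn=[[0, 0, 0], [0, 0, 0], [0, 0, 0], [0, 0, 0], [0, 0, 0], [0, 0, 0]])

```text
clock: 33.22
tool_pos: [0.4189, -0.2177, -0.015]
eef_rot: [0.103, 0.995, 0.0, 0.0]
contact_force: [-0.3, 0.1, -2.8]
opening: 0.718
finger_force: 60.0
```

Request:
servo_tool(translation=[[-0.005, 0, 0], [-0.005, 0, 0], [-0.005, 0, 0], [-0.005, 0, 0], [0, 0, 0]], turn=[[0, 0, 0], [0, 0, 0], [0, 0, 0], [0, 0, 0], [0, 0, 0]])

```text
clock: 33.85
tool_pos: [0.4382, -0.2216, -0.0151]
eef_rot: [0.103, 0.995, 0.0, 0.0]
contact_force: [0.3, 0.7, -3.1]
opening: 0.72
finger_force: 60.0
```

Request:
servo_tool(translation=[[-0.006, 0, 0], [-0.006, 0, 0], [-0.006, 0, 0], [-0.006, 0, 0], [0, 0, 0]], turn=[[0, 0, 0], [0, 0, 0], [0, 0, 0], [0, 0, 0], [0, 0, 0]])

```text
clock: 34.48
tool_pos: [0.4618, -0.2266, -0.0151]
eef_rot: [0.103, 0.995, 0.0, 0.0]
contact_force: [-0.2, -0.4, -2.4]
opening: 0.713
finger_force: 60.0
```

Request:
servo_tool(translation=[[-0.006, 0, 0], [-0.006, 0, 0], [-0.006, 0, 0], [-0.006, 0, 0], [0, 0, 0]], turn=[[0, 0, 0], [0, 0, 0], [0, 0, 0], [0, 0, 0], [0, 0, 0]])

```text
clock: 35.1
tool_pos: [0.4853, -0.2315, -0.0151]
eef_rot: [0.103, 0.995, 0.0, 0.0]
contact_force: [0.5, -0.2, -2.4]
opening: 0.716
finger_force: 60.0
```

```bash
python3 - <<'E'
from pl import *; from plant import r,optics
go(r,np.array([.4081,-.215,-.0150])+.1*np.array([.9789,-.2045,0]),168.2); s=r.get_state(); print(s["moment"])
E
```

```text
t 35.1 pos [ 0.4853 -0.2315 -0.0151] d [-0.0211  0.0003 -0.0001] turn [0.0005 0.0004 0.    ] F [ 0.5 -0.2 -2.4] open 0.716 ff 59.98828165233135
[0.07885325 0.1230368  0.02141939]
```

Request:
servo_tool(translation=[[-0.005, 0, 0], [-0.005, 0, 0.0005], [-0.005, 0, 0.0005], [0, 0, 0]], turn=[[0, 0, 0], [0, 0, 0], [0, 0, 0], [0, 0, 0]])

```text
clock: 35.6
tool_pos: [0.5001, -0.2346, -0.0161]
eef_rot: [0.103, 0.995, 0.0, 0.0]
contact_force: [1.3, -0.8, -1.8]
opening: 0.713
finger_force: 60.0
```

Request:
servo_tool(translation=[[-0.0015, 0, 0], [-0.0015, 0, 0], [0, 0, 0]], turn=[[0, 0, 0], [0, 0, 0], [0, 0, 0]])

```text
clock: 35.98
tool_pos: [0.5021, -0.235, -0.0161]
eef_rot: [0.103, 0.995, 0.0, -0.0]
contact_force: [-0.5, 0.6, -1.6]
opening: 0.718
finger_force: 60.0
```

Request:
servo_tool(translation=[[-0.001, 0, 0], [-0.001, 0, 0], [0, 0, 0]], turn=[[0, 0, 0], [0, 0, 0], [0, 0, 0]])

```text
clock: 36.35
tool_pos: [0.5043, -0.2355, -0.0162]
eef_rot: [0.103, 0.995, 0.0, -0.0]
contact_force: [-0.6, 0.1, -1.3]
opening: 0.714
finger_force: 60.0
```

Request:
servo_tool(translation=[[-0.001, 0, 0], [0, 0, 0]], turn=[[0, 0, 0], [0, 0, 0]])

```text
clock: 36.6
tool_pos: [0.5044, -0.2355, -0.0162]
eef_rot: [0.103, 0.995, 0.0, -0.001]
contact_force: [-2.6, 1.5, 0.3]
opening: 0.717
finger_force: 60.0
```

Request:
servo_tool(translation=[[-0.001, 0, 0], [0, 0, 0]], turn=[[0, 0, 0], [0, 0, 0]])

```text
clock: 36.85
tool_pos: [0.5044, -0.2355, -0.0162]
eef_rot: [0.103, 0.995, 0.0, -0.002]
contact_force: [-5.0, 2.3, 3.1]
opening: 0.715
finger_force: 60.0
```

Request:
servo_tool(translation=[[-0.001, 0, 0], [0, 0, 0]], turn=[[0, 0, 0], [0, 0, 0]])

```text
clock: 37.1
tool_pos: [0.5043, -0.2355, -0.0162]
eef_rot: [0.103, 0.995, 0.0, -0.003]
contact_force: [-6.8, 2.8, 5.6]
opening: 0.718
finger_force: 60.0
```

```bash
python3 - <<'E'
from pl import *; from plant import r,optics
go(r,np.array([.4081,-.215,-.0150])+.1*np.array([.9789,-.2045,0]),168.2); s=r.get_state(); print(s["moment"])
d=optics.snapshot("wrist"); np.savez("pics/w12.npz",**d); plate(d,s["tool_pos"],-11.8)
E
```

```text
t 37.1 pos [ 0.5043 -0.2355 -0.0162] d [-0.0017  0.0004 -0.0012] turn [-0.0003 -0.0056  0.0001] F [-6.8  2.8  5.6] open 0.718 ff 59.98956710100174
[ 0.59465082  1.2605976  -0.00334775]
plate slope x,y,h [0.1644 0.0087 0.0549] 20037 x -0.0399 0.0396 rect [-0.2 -0. ] [79.5 72. ] 0.02
```

Request:
servo_tool(translation=[[0, 0, 0], [0, 0, 0], [0, 0, 0], [0, 0, 0], [0, 0, 0]], turn=[[0, 0, 0], [0, 0, 0], [0, 0, 0], [0, 0, 0], [0, 0, 0]], grip=1.0)

```text
clock: 37.78
tool_pos: [0.5072, -0.2361, -0.0162]
eef_rot: [0.103, 0.995, 0.0, -0.0]
contact_force: [0.5, 0.1, -0.3]
opening: 0.999
finger_force: 0.0
```

Request:
servo_tool(translation=[[0.002, 0, -0.01], [0, 0, -0.02], [0, 0, -0.03], [0, 0, -0.05], [0, 0, -0.05], [0, 0, -0.05], [0, 0, -0.03], [0, 0, 0], [0, 0, 0]], turn=[[0, 0, 0], [0, 0, 0], [0, 0, 0], [0, 0, 0], [0, 0, 0], [0, 0, 0], [0, 0, 0], [0, 0, 0], [0, 0, 0]])

```text
clock: 38.9
tool_pos: [0.5041, -0.2357, 0.2232]
eef_rot: [0.103, 0.995, 0.0, -0.001]
contact_force: [-1.1, 0.1, 0.1]
opening: 1.003
finger_force: 0.0
```

```bash
python3 - <<'E'
from h import *; from plant import r,optics
s=r.get_state(); print(s["clock"],s["tool_pos"],s["contact_force"])
d=optics.snapshot("wrist"); np.savez("pics/w13.npz",**d); cv2.imwrite("pics/w13.png",d["img"][:,:,::-1])
W=world(d); a=np.deg2rad(-11.8); q=((W-[.577,-.2503,0])@np.array([[np.cos(a),-np.sin(a),0],[np.sin(a),np.cos(a),0],[0,0,1]]))
for X in((-.12,-.054),): 
  print("plate(chassis frame)",rect(q,X,(-.06,.06),(.031,.041)))
m=(q[...,0]>-.095)&(q[...,0]<-.058)&(abs(q[...,1])<.028)&(abs(q[...,2]-.036)<.01);P=q[m];print("top z",np.median(P[:,2]),np.linalg.lstsq(np.c_[P[:,:2],np.ones(len(P))],P[:,2],rcond=None)[0])
for y in(-.02,-.01,0,.01,.02):
  m=(abs(q[...,1]-y)<.004); Q=q[m]; A=Q[(abs(Q[:,2]-.036)<.006)&(Q[:,0]<-.05)]; B=Q[(abs(Q[:,2]-.0455)<.006)&(Q[:,0]<.07)]
  print(y,"plate rear",np.percentile(A[:,0],2).round(4),"body",np.percentile(B[:,0],[2,98]).round(4))
E
```

```text
38.9 [ 0.50413306 -0.23574561  0.22318957] [-1.05676321  0.14559068  0.11463278]
plate(chassis frame) (array([-87. ,  -4.4]), array([71.8, 66. ]), 89.69, np.float64(0.0365), 2724)
top z 0.03654653782423025 [-0.00298211  0.0011802   0.03630689]
-0.02 plate rear -0.1005 body [-0.051   0.0435]
-0.01 plate rear -0.1008 body [-0.0513  0.0439]
0 plate rear -0.1116 body [-0.0512  0.0441]
0.01 plate rear -0.1384 body [-0.1483  0.0436]
0.02 plate rear -0.1647 body [-0.0956  0.0437]
```

```bash
python3 - <<'E'
from h import *; from plant import r,optics
W=world(optics.snapshot("top"))
print("B",rect(W,(.38,.6),(.15,.285),(.034,.05)))
print("ga",rect(W,(.38,.5),(-.1,.05),(.09,.135)))
print("bottle",rect(W,(.55,.66),(-.44,-.35),(.06,.1)),"reel",rect(W,(.36,.47),(-.46,-.36),(.03,.05)))
W=world(load("top0")); print("bottle0",rect(W,(.55,.66),(-.44,-.35),(.06,.1)),"reel0",rect(W,(.36,.47),(-.46,-.36),(.03,.05)))
print(r.finish_job())
E
```

```text
B (array([502.3, 217.8]), array([142.3,  64.8]), 12.93, np.float64(0.0418), 620)
ga (array([446.9, -30.6]), array([19.8, 20.1]), 44.71, np.float64(0.1248), 39)
bottle (array([0., 0.]), array([0., 0.]), 0.0, np.float64(nan), 0) reel (array([ 415.3, -385.3]), array([12.6, 26.2]), 83.69, np.float64(0.0397), 29)
bottle0 (array([ 614.3, -401. ]), array([35.1, 27. ]), 31.52, np.float64(0.0736), 77) reel0 (array([ 415.7, -405.5]), array([48.9, 52.2]), 0.08, np.float64(0.0403), 155)
the job is handed in; nothing more can be done
Noneh.py:14: RuntimeWarning: Mean of empty slice.
  P=W[m]; c,s,a=cv2.minAreaRect((P[:,:2]*1000).astype(np.float32)); return np.round(c,1),np.round(s,1),round(a,2),round(P[:,2].mean(),4),len(P)
  ret = ret.dtype.type(ret / rcount)
```

Job handed in at about 39 s: the left plate (y ≈ +0.34) passed and is home in the chassis slot to within about 1 mm; the right plate stopped the gauge at the mouth and was left on the stand, and the gauge is back in its stand. The last check did not see the bottle and saw only part of the reel, probably hidden by the arm, so I did not confirm they are undisturbed.

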